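Lock the battery hatch of the bench lamp with its slot key

ROBOT

A 6-joint arm with a two-finger parallel gripper is mounted at the origin on a cart in front of the work surface, level with it; the furniture and walls round the work are solid. World frame = base frame: x ahead of the robot, y to its left, z up, the work surface at z = 0. Lengths are in m, angles in rad, forces in N, time in s.
With the tool pointing down it reaches from about 0.225 to 0.875 m from the base axis. Payload 3.4 kg.
Tool frame: the origin (TCP) lies midway between the tips of the shut fingers; the grasp point (between the pads) lies 19 mm behind it (r.grasp_offset is the z of the grasp point in the tool frame, in m); z points along the fingers, y is the line along which they close (so a half turn about z gives the same grasp; the last joint's range is limited). The gripper opens to 85 mm and grips with 20 to 120 N. Pads are 22 mm wide; open, the fingers measure 114 mm over their backs; the gripper's body (76 mm by 85 mm) begins 54 mm behind the grasp point. The pads swing forward as they close: fully open they stand 13 mm farther back than shut.
Start: joints at [1.005, 0.276, 1.505, -0, 1.361, -0.121], TCP at [0.247, 0.519, 0.231] pointing down, gripper open.
Joint ranges: [-2.89, 2.89], [-0.75, 2.08], [0.22, 2.7], [-1.18, 4.32], [0.11, 2.71], [-2.7, 2.7]. Speed limits (rad/s): [2.57, 2.57, 3.14, 3.14, 3.14, 3.14].

INTERFACE

Orientations are given as a unit quaternion [w, x, y, z].
In Python, from station import r, move_gripper, kinematics, read_camera, workorder, nets, telemetry gives the robot as it stands. Calls block until the motion is done:
- r.reach(position, orientation): joint-space move of the TCP to a pose.
- r.servo_line(position, v=0.15, orientation=None, until_force=None): straight line of the TCP; orientation=None keeps the orientation; v is the mean speed in m/s. With until_force (N) it stops when the force on the tool has changed by that much, and returns True; else False.
- r.goto_joints(angles): joint-space move.
- move_gripper(opening): finger opening in m; the grip force is fixed at half the most; returns when the fingers have stopped.
- r.wait(seconds).
- kinematics.solve_ik(position, orientation): joint angles nearest the present ones, or None.
- read_camera(name): name is "side" or "top" or "wrist"; returns a dict with "frame" (400x640x3 uint8, red, green, blue), "range_z" (400x640 float32, m along the optical axis (not along the pixel's ray), 0 where there is no reading), "vertical_fov" (degrees; the focal length in pixels is half the picture's height over the tangent of half this angle, whatever the lens; pixels are square), "cx", "cy" (the principal point, pixels), "rvec" (rotation vector, rad) and "tvec" (3), from world to camera coordinates, as OpenCV has them. Camera axes: x right, y down, z forward; pixel columns grow to the right and rows downward; lengths in m; the calibration is good to about 2 mm. A picture is of the moment at which its call begins.
A pose or a line that the arm cannot do raises r.PlanningError and nothing moves.
- workorder.job_done(): hands the job in; it is judged then, once.
Trained networks look in a picture, given as the dict that the camera call returned (one of the last four; its "shot" number tells which), for a name from the list of things; names that differ only in an ending like _2 or _b are one class to them, and where a whole thing is asked for, a point or a joint stands for the part that bears it (a point fixed in the world has none). Each returns a list of dicts, best first, with "conf" (0 to 1); they miss things now and then, are a little off and sometimes report something else, mostly with a low value. They report only what shows in the picture. A call takes as long as a camera call. They do not tell look-alikes from the thing itself.
- nets.outline_of(target, picture): "pixels" (400x640 bool, what is visible of it) and "location" ([column, row] in pixels, amid what is visible of it).
Readings, each from a call of its own:
- telemetry.get_clock(): time.
- telemetry.get_joint_positions(): joint angles.
- telemetry.get_joint_velocities(): joint speeds.
- telemetry.get_tau(): joint torques, N m.
- telemetry.get_tool_pos(): TCP position.
- telemetry.get_eef_rot(): TCP orientation.
- telemetry.get_ft_force(): force on the tool from outside, world axes, zero at the start.
- telemetry.get_wrist_torque(): the same for the moment, N m.
- telemetry.get_grip_width(): finger opening in m.
- telemetry.get_grasp_force(): force on a finger pad.
Only numpy, scipy, OpenCV 4.12 (cv2) and the standard library are available. Lean on these libraries where they do the work, as an engineer would, in place of code of your own. Each camera call takes 0.05 s, during which the arm holds its last target. There are 200 camera calls.

TASK

Lock the battery hatch of the grey lamp battery unit: take the slot key out of its wooden stand, feel its blade into the slotted fastener on top of the unit until it is fully down in the slot, and turn the fastener clockwise until it meets its stop. Work gently, with no more than 25 N between the key and the unit at any time. Then put the key back in its stand, upright and fully down, and leave the bowls and the other things lying around where they are.

Things in the scene. Friction and masses are not known exactly. Their poses are not given: they have to be found in the camera images.
- unit: Grey battery unit with an aluminium hatch plate on top, 110 mm (its x) by 140 mm (its y), fixed. Origin: centre of its underside, on the table; z up. Plate top at z = 46 mm. On it stands a round dark steel boss, 57 mm across, rim at z = 57 mm; in it the brass fastener, upper face at z = 56 mm, one slot 28 mm long, 5.2 mm wide (chamfered by 0.5 mm), 8 mm deep, centred on the turning axis.
- hatch_mark (a point): Nominal place of the fastener's centre: middle of the unit in x and y, at the fastener's upper face. It belongs to the unit, not to the fastener: boss and fastener really sit up to 6 mm to either side of it along the unit's x axis (on it in y). How far is not measured; they are held firmly and do not shift sideways.
- fastener (a joint): Turn of the fastener, rad: at 0 its slot lies along the unit's y axis; grows clockwise seen from above; firm stop at 1.571 (locked, slot along the unit's x). Starts at 0.15 to 0.45, stays where left; turns with about 0.06 N m. It is sprung: pressed by over 3 N it gives downward, 2.5 N per mm, at most 3 mm, then is hard; it turns pressed or not.
- key: Slot key, 80 g, 76 mm tall, blade down in its stand. Origin: centre of the blade's lower edge; z up the key; x along the blade's width. Steel blade 24 mm (x) by 3.5 mm (y), z 0 to 14 mm; collar 29 mm across, z 14 to 18; round shank 13 mm thick; flat grey grip 30 mm (x) by 11 mm (y), z 40 to 76: grip it across the 11 mm. The blade has about 4 degrees of play in the slot either way.
- key_tip (a point): Centre of the lower edge of the key's blade (the key's origin). Turning hard loads both ends of the blade: with 0.25 N m against the stop they press on the slot with about 25 N in all.
- key_grip (a point): Centre of the key's flat grip, 58 mm above the blade's lower edge.
- stand: Wooden key stand, block 56 mm (x) by 44 mm (y), 30 mm high, fixed. Origin: centre of its underside; z up. The key's blade stands along its x axis, in a pocket from the top.
- pocket (a point): Centre of the mouth of the stand's pocket, on the stand's top, 30 mm above the table. Pocket 29 mm (stand's x) by 8.5 mm (y), 18 mm deep, chamfered by 2 mm; the key goes in until its collar rests on the stand's top, its lower edge then 14 mm below the top.
- bowl_2: bystander: white and cream bowl 130 mm across, 61 mm high, origin under its centre
- bowl_3: bystander: cream and white bowl 138 mm across, 65 mm high, origin under its centre
- bowl_4: bystander: white and tan bowl 150 mm across, 73 mm high, origin under its centre
- bowl_6: bystander: small bowl 76 mm across, 43 mm high, near the robot, origin under its centre
- sherd: bystander: reddish potsherd 52 by 47 mm, 12 mm high, origin under its centre
- brush: bystander: flat wooden brush 220 mm long, 12 mm high, origin under its centre
- bottle: bystander: brown bottle with a blue cap, 47 mm across, 81 mm high, origin under its centre
Things that resemble listed ones, but are neither listed nor needed, are in the scene too. Leave any pink or turquoise look-alike of the key alone.

How it is judged:
On the way, in this order (a step that is already met when the one before it is completed fails the run):
1. the key's blade is down in the fastener's slot, before the turn (z of key_tip in the frame of unit below 0.051 m and horizontal distance between key_tip and hatch_mark below 0.014 m and value of joint fastener below 0.8 rad), for 0.1 s.
2. the fastener is turned to its stop with the blade still in the slot (z of key_tip in the frame of unit below 0.051 m and horizontal distance between key_tip and hatch_mark below 0.014 m and value of joint fastener above 1.47 rad), for 0.1 s.
At the end, for the whole second after the job is handed in: The fastener is locked (within 0.1 rad of its stop), and the key stands still in its stand, released, its blade's lower edge within 6 mm of the pocket's centre and at least 8 mm below the stand's top, upright within 0.12 rad (value of joint fastener above 1.47 rad and horizontal distance between key_tip and pocket below 0.006 m and z of key_tip in the frame of stand below 0.022 m and angle between key's own z axis and vertical below 0.12 rad and linear speed of key below 0.02 m/s); the robot touches nothing.
It fails at once if more than 25 N between the key and the battery unit (contact force between key and unit above 25 N).
It fails at once if a bystander is shifted by more than 20 mm (distance of any of bowl_2, bowl_3, bowl_4, bowl_6, sherd, brush, bottle from where it was at the start of the episode above 0.02 m).
It also fails if it takes over 67 s, if anything falls off the work surface, if the arm or the gripper's body presses on something with over 40 N, if the wrist force passes 120 N, or if a joint passes its speed limit or range.

## Working session

There is one attempt and no reset: what is moved stays moved. The work goes in short steps, each a Python script; the robot and the scene stay as the last script left them, time stands still between calls to the robot, and variables do not carry over. Pictures are saved under pics/ and viewed, at most 10 in all, crops included, and the job is handed in when it is done.

```bash
ls; mkdir -p pics
python3 - <<'E'
from station import *
import cv2,numpy as np
for n in("top","side"):
    p=read_camera(n); cv2.imwrite(f"pics/{n}0.png",p["frame"][:,:,::-1])
    print(n,p["vertical_fov"],p["cx"],p["cy"],p["rvec"],p["tvec"])
    for t in("key","unit","stand","fastener"):
        for d in nets.outline_of(t,p)[:4]: print(t,d["conf"],d["location"],d["pixels"].sum())
print(telemetry.get_clock(),telemetry.get_ft_force(),telemetry.get_eef_rot(),r.grasp_offset)
E
```

```text
pics
top 49.98947687099909 319.00069994753505 192.61055744160578 [ 2.20170827 -2.20446621  0.06418536] [-0.04035906  0.51826589  1.10753656]
key 0.51 [275.4, 247.3] 114
key 0.49 [248.0, 209.4] 124
unit 0.95 [377.8, 180.8] 2344
unit 0.16 [254.6, 208.8] 245
stand 0.7 [254.1, 210.8] 285
stand 0.6 [248.0, 203.5] 84
fastener 0.57 [325.9, 251.6] 695
fastener 0.49 [382.8, 178.1] 187
side 43.322005656082055 314.07496888284555 193.51302597664707 [ 0.11034861  2.77395751 -1.39769595] [0.52162587 0.0251631  1.40654554]
key 0.85 [397.3, 243.3] 251
key 0.74 [371.1, 212.3] 136
key 0.73 [379.8, 262.2] 237
key 0.68 [368.4, 233.1] 208
unit 0.61 [300.3, 162.7] 1386
stand 0.73 [337.4, 243.1] 398
fastener 0.44 [336.7, 223.9] 241
0.5 [-0.07697173 -0.56605198  0.25135047] [1.44108672e-05 2.20556283e-01 9.75374248e-01 4.64133611e-05] -0.0187
```

Run:
```python
import cv2,numpy as np
a=cv2.imread("pics/top0.png");b=cv2.imread("pics/side0.png")
a=cv2.resize(a[110:310,200:450],None,fx=3.0,fy=3,interpolation=2)
b=cv2.resize(b[100:290,220:470],None,fx=3.0,fy=3,interpolation=2)
cv2.imwrite("pics/a.png",a);cv2.imwrite("pics/b.png",b)
```

```text
(no output)
```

View pics/a.png

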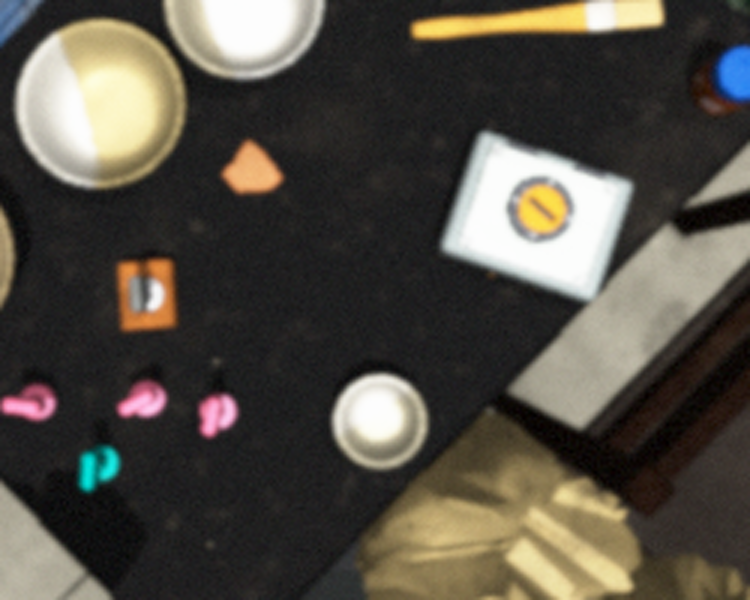

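View pics/b.png

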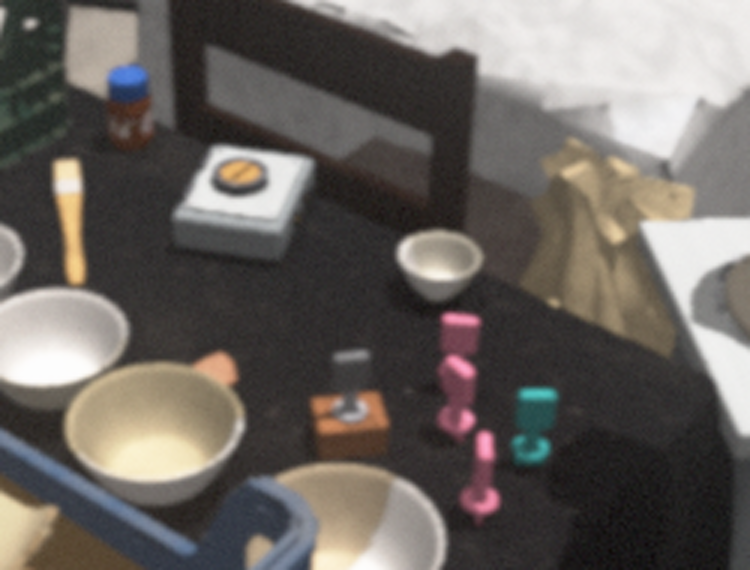

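View pics/top0.png

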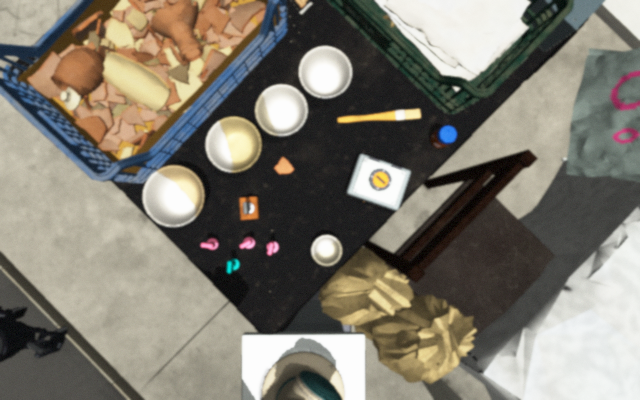

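Key candidates in the top view are the grey key in the wooden stand (249,208), pinks at (209,244), (247,243) and (272,247), and the turquoise one at (233,266). I choose the grey one in the stand. Next: positions and obstacle heights.

```bash
cat > h.py <<'E'
from station import *
import cv2,numpy as np
from scipy.spatial.transform import Rotation as R
def cam(p):
    f=200/np.tan(np.radians(p["vertical_fov"])/2)
    K=np.array([[f,0,p["cx"]],[0,f,p["cy"]],[0,0,1]])
    return K,cv2.Rodrigues(np.array(p["rvec"],float))[0],np.array(p["tvec"],float).ravel()
def cloud(p):
    K,Rm,t=cam(p); v,u=np.mgrid[:400,:640]; z=p["range_z"]
    c=np.stack([(u-K[0,2])/K[0,0]*z,(v-K[1,2])/K[0,0]*z,z],-1)
    w=(c-t)@Rm; w[z<=0]=np.nan; return w
def atz(p,uv,h):
    K,Rm,t=cam(p); uv=np.atleast_2d(np.array(uv,float))
    d=np.c_[(uv[:,0]-K[0,2])/K[0,0],(uv[:,1]-K[1,2])/K[0,0],np.ones(len(uv))]@Rm
    o=-Rm.T@t; s=(h-o[2])/d[:,2]; return (o+d*s[:,None])[:,:2]
def proj(p,X):
    K,Rm,t=cam(p); c=np.atleast_2d(X)@Rm.T+t; return (c[:,:2]/c[:,2:])*K[0,0]+K[:2,2]
def down(yaw): # tool y axis (closing line) at world angle yaw, pointing down
    y=np.array([np.cos(yaw),np.sin(yaw),0]); z=np.array([0,0,-1.]); x=np.cross(y,z)
    q=R.from_matrix(np.c_[x,y,z]).as_quat(); return q[[3,0,1,2]]
E
python3 - <<'E'
from h import *
p=read_camera("top"); w=cloud(p)
print("cam",-cam(p)[1].T@cam(p)[2])
img=p["frame"].astype(int)
u=[d for d in nets.outline_of("unit",p)][0]["pixels"]
m=u&(abs(w[...,2]-.046)<.008); print("plate z",np.nanmedian(w[...,2][u]),m.sum())
pts=atz(p,np.argwhere(u)[:,::-1],.046).astype(np.float32); print("unit",cv2.minAreaRect(pts))
def col(name,c,h,box):
    x0,x1,y0,y1=box; m=np.zeros((400,640),bool); m[y0:y1,x0:x1]=c[y0:y1,x0:x1]
    q=atz(p,np.argwhere(m)[:,::-1],h).astype(np.float32); print(name,m.sum(),q.mean(0),cv2.minAreaRect(q),"z",np.nanmedian(w[...,2][m]))
col("brass",(img[...,0]>150)&(img[...,2]<100),.056,(360,405,160,200))
col("stand",(img[...,0]-img[...,2]>50),.030,(230,268,190,225))
# key grip highest pts
s=w[195:222,236:264]; k=s[s[...,2]>.06]; print("key high",k.mean(0),k.min(0),k.max(0),len(k))
# height map round unit
print("max height grid near unit/stand")
for X in np.arange(.2,.8,.05):
    print("%.2f"%X,[("%.2f"%np.nanmax(w[...,2][s]) if s.any() else "--") for Y in np.arange(.5,-.51,-.05) for s in [(abs(w[...,0]-X)<.025)&(abs(w[...,1]-Y)<.025)]])
E
```

```text
cam [ 0.46558752 -0.02839043  1.13105609]
plate z 0.05545987749003873 51
unit ((0.5511045455932617, -0.19816464185714722), (0.03569413349032402, 0.0356561541557312), 89.95298767089844)
brass 156 [ 0.54978883 -0.19505702] ((0.5498149394989014, -0.19509008526802063), (0.033720072358846664, 0.03394868224859238), 63.30000305175781) z 0.05537253586114476
stand 335 [0.47818673 0.13917752] ((0.4785233736038208, 0.13959051668643951), (0.06028308719396591, 0.04921721667051315), 5.100631237030029) z 0.029014890734333738
key high [0.47877202 0.13693902 0.0856556 ] [0.46533518 0.13211251 0.0602017 ] [0.49252125 0.1449945  0.09737925] 76
max height grid near unit/stand
0.20 ['0.40', '0.35', '--', '--', '--', '--', '-0.00', '0.01', '0.01', '0.01', '0.00', '-0.42', '-0.34', '-0.29', '-0.24', '-0.23', '-0.22', '-0.22', '-0.10', '-0.14', '-0.28']
0.25 ['0.41', '0.35', '--', '--', '--', '-0.01', '0.01', '0.01', '0.01', '0.01', '0.01', '0.00', '-0.33', '-0.27', '-0.23', '-0.22', '-0.22', '-0.27', '-0.28', '-0.28', '-0.28']
0.30 ['0.40', '--', '--', '--', '-0.00', '0.01', '0.08', '0.06', '0.01', '0.01',
[... 1115 characters left out ...]
0.14']
0.65 ['0.21', '0.09', '0.11', '0.11', '0.11', '0.07', '0.06', '0.05', '0.07', '0.06', '0.06', '0.01', '0.01', '0.00', '0.01', '0.01', '0.01', '0.09', '0.08', '0.00', '--']
0.70 ['0.16', '0.09', '0.14', '0.14', '0.12', '0.11', '0.07', '0.07', '0.07', '0.05', '0.06', '0.01', '0.01', '0.01', '0.01', '0.02', '0.01', '0.08', '0.21', '0.01', '0.00']
0.75 ['0.20', '0.16', '0.14', '0.15', '0.15', '0.11', '0.12', '0.01', '0.06', '0.05', '0.07', '0.07', '0.07', '0.01', '0.01', '0.02', '0.14', '0.21', '0.21', '0.21', '0.01']
0.80 ['0.19', '0.17', '0.16', '0.16', '0.15', '0.13', '0.11', '0.11', '0.06', '0.06', '0.07', '0.04', '0.07', '0.01', '0.01', '0.13', '0.15', '0.17', '0.17', '0.21', '0.21']
```

Run:
```python
from h import *
for nm,P in(("stand",[.42,.139,.26]),("unit",[.49,-.195,.26])):
    r.reach(P,down(np.radians(95)))
    p=read_camera("wrist"); cv2.imwrite(f"pics/w_{nm}.png",p["frame"][:,:,::-1]); np.savez(f"w_{nm}.npz",**p)
    print(nm,telemetry.get_clock(),telemetry.get_joint_positions(),telemetry.get_ft_force(),"cam",-cam(p)[1].T@cam(p)[2])
    for t in("key","unit","stand","fastener"):
        for d in nets.outline_of(t,p)[:3]: print(t,d["conf"],d["location"],d["pixels"].sum())
a=np.hstack([cv2.resize(cv2.imread(f"pics/w_{n}.png"),(400,250)) for n in("stand","unit")])
cv2.imwrite("pics/w2.png",a)
```

```text
stand 2.1917 [ 1.63296053e-01  5.68022965e-02  1.70943496e+00  3.90407770e-04
  1.37533165e+00 -1.49562291e+00] [-0.02613525 -0.08434451  0.16361211] cam [0.3392199  0.13263546 0.40330239]
key 0.72 [409.3, 149.1] 620
key 0.66 [321.3, 219.2] 580
key 0.64 [367.8, 96.5] 630
unit 0.61 [62.9, 240.7] 10771
stand 0.91 [320.5, 199.6] 1103
stand 0.25 [334.3, 332.4] 6631
fastener 0.97 [45.8, 250.7] 651
unit 3.7333 [-5.08879986e-01  1.87842404e-01  1.55308298e+00  7.10567204e-04
  1.40087717e+00 -2.16857012e+00] [-1.47107052  0.06554919  0.32945149] cam [ 0.40921828 -0.20088209  0.40329995]
key 0.85 [618.9, 187.3] 1151
key 0.81 [588.9, 91.0] 1559
key 0.66 [621.4, 113.7] 721
unit 0.73 [324.5, 212.2] 9787
stand 0.92 [580.3, 176.1] 2033
fastener 0.74 [321.5, 221.3] 738
```

View pics/w2.png

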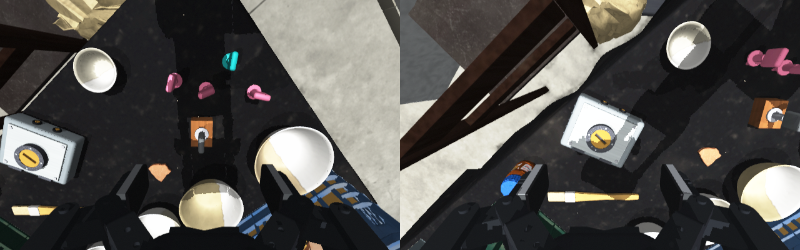

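Run:
```python
from h import *
p=dict(np.load("w_unit.npz")); 
c=cv2.imread("pics/w_unit.png"); a=c[140:275,245:400]; s=c
q=dict(np.load("w_stand.npz")); b=cv2.imread("pics/w_stand.png")[160:260,270:370]
cv2.imwrite("pics/crop.png",np.hstack([cv2.resize(a,(460,400),interpolation=2),cv2.resize(b,(340,400),interpolation=2)]))
def seg(p,m,h,box):
    u0,u1,v0,v1=box; M=np.zeros((400,640),np.uint8); M[v0:v1,u0:u1]=m[v0:v1,u0:u1]
    n,l,st,ce=cv2.connectedComponentsWithStats(M); k=1+np.argmax(st[1:,4]); return atz(p,np.argwhere(l==k)[:,::-1],h).astype(np.float32)
f=p["frame"].astype(int); w=cloud(p)
br=seg(p,(f[...,0]-f[...,2]>60),.056,(295,350,195,245)); print("brass",len(br),cv2.minEnclosingCircle(br),br.mean(0))
# plate by height
pl=w[(abs(w[...,2]-.046)<.006)&(abs(w[...,0]-.55)<.13)&(abs(w[...,1]+.195)<.13)]; print("plate",len(pl),np.median(pl[:,2]),cv2.minAreaRect(pl[:,:2].astype(np.float32)))
g=q["frame"].astype(int); wq=cloud(q)
st=seg(q,(g[...,0]-g[...,2]>40),.030,(290,350,180,240)); print("stand colour",len(st),cv2.minAreaRect(st))
h=wq[(abs(wq[...,2]-.03)<.005)&(abs(wq[...,0]-.478)<.05)&(abs(wq[...,1]-.139)<.05)]; print("stand h",len(h),np.median(h[:,2]),cv2.minAreaRect(h[:,:2].astype(np.float32)))
k=wq[(wq[...,2]>.075)&(abs(wq[...,0]-.478)<.04)&(abs(wq[...,1]-.139)<.04)]; print("key",len(k),k.mean(0),k.max(0),cv2.minAreaRect(k[:,:2].astype(np.float32)))
```

```text
brass 704 ((0.5488542318344116, -0.19538652896881104), 0.01977224461734295) [ 0.54886657 -0.19545388]
plate 7355 0.04610330569874818 ((0.5432836413383484, -0.1938789039850235), (0.13742157816886902, 0.10787620395421982), 70.85344696044922)
stand colour 1135 ((0.4738292694091797, 0.13913759589195251), (0.06394144892692566, 0.04400734230875969), 3.769423484802246)
stand h 1192 0.03070960002713248 ((0.47736743092536926, 0.13930052518844604), (0.05689826235175133, 0.04401610791683197), 3.898569107055664)
key 281 [0.47408853 0.13903828 0.09015443] [0.49110346 0.14513822 0.09465546] ((0.47629863023757935, 0.1391201615333557), (0.02899082377552986, 0.010064249858260155), 5.391880035400391)
```

View pics/crop.png

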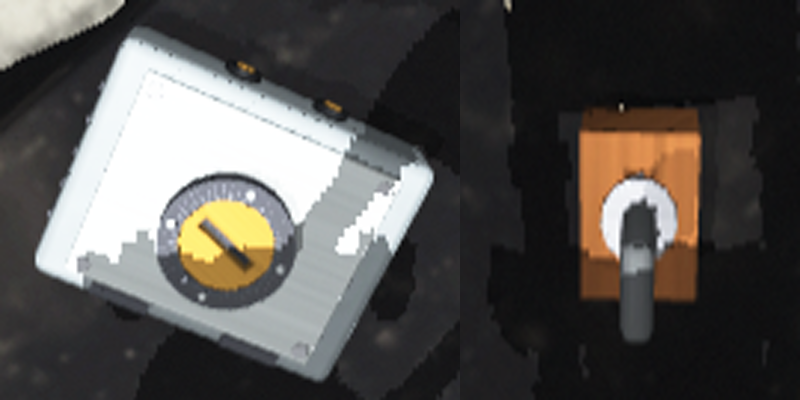

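Run:
```python
from h import *
p=dict(np.load("w_unit.npz")); f=p["frame"].astype(int)
v,u=np.mgrid[:400,:640]; P=atz(p,np.c_[u.ravel(),v.ravel()],.056).reshape(400,640,2)
C=np.array([.5489,-.1954]); d=np.hypot(*(P-C).transpose(2,0,1))
m=(d<.0165)&(f[...,0]-f[...,2]<50)
x=P[m]; e=np.linalg.eigh(np.cov(x.T)); a=e[1][:,1]
print("slot",m.sum(),x.mean(0),np.degrees(np.arctan2(a[1],a[0]))%180,np.sqrt(e[0]),cv2.minAreaRect(x.astype(np.float32)))
q=dict(np.load("w_stand.npz")); w=cloud(q); k=w[(w[...,2]>.0885)&(abs(w[...,0]-.478)<.04)&(abs(w[...,1]-.139)<.04)]
print("keytop",len(k),cv2.minAreaRect(k[:,:2].astype(np.float32)))
# grasp
yaw=np.radians(4.5-90); o=down(yaw); K=np.array([.4770,.1392])
r.reach([*K,.15],o); move_gripper(.045)
r.servo_line([*K,.0555],v=.1); move_gripper(0.0)
print("w",telemetry.get_grip_width(),telemetry.get_grasp_force(),telemetry.get_ft_force(),telemetry.get_tool_pos(),telemetry.get_clock())
r.servo_line([*K,.16],v=.1)
print(telemetry.get_grip_width(),telemetry.get_ft_force(),telemetry.get_wrist_torque(),telemetry.get_joint_positions())
s=read_camera("side"); np.savez("s1.npz",**s); t=read_camera("wrist"); np.savez("w1.npz",**t)
for n,p in(("side",s),("wrist",t)):
    for d in nets.outline_of("key",p)[:4]: print(n,d["conf"],d["location"],d["pixels"].sum())
    print(n,proj(p,[[*K,.141-.058],[*K,.141]]))
a=s["frame"]; c=proj(s,[[*K,.1]])[0].astype(int); a=a[c[1]-50:c[1]+50,c[0]-50:c[0]+50]
cv2.imwrite("pics/g1.png",np.hstack([cv2.resize(a,(400,400)),cv2.resize(t["frame"],(400,400))])[:,:,::-1])
```

```text
slot 61 [ 0.54876852 -0.19470188] 46.61341818292702 [0.00108833 0.00747889] ((0.5482501983642578, -0.19525644183158875), (0.02554580569267273, 0.003529617562890053), 47.719749450683594)
keytop 236 ((0.4765128493309021, 0.13914275169372559), (0.028618087992072105, 0.009902898222208023), 4.9684624671936035)
w 0.010144133984632243 58.5614275932312 [-0.760043   -0.53842722  2.97149783] [0.47745088 0.1392813  0.0560845 ] 9.075
0.01017226587785691 [-0.11443161  0.44455081 -0.63535069] [ 0.00677058 -0.00538535  0.03539728] [ 1.43785034e-01  2.13086031e-01  1.78217641e+00 -1.91232648e-05
  1.14799002e+00  1.63606675e+00]
side 0.73 [400.2, 244.1] 267
side 0.63 [372.8, 233.8] 227
side 0.61 [371.9, 210.1] 147
side 0.56 [379.9, 259.3] 175
side [[337.60858706 220.04469972]
 [338.24469529 200.95560847]]
wrist 0.73 [324.4, 267.1] 3140
wrist 0.67 [381.2, 282.3] 532
wrist 0.64 [216.4, 279.3] 1651
wrist 0.64 [514.8, 308.0] 4451
wrist [[326.61448386 211.86261714]
 [326.71900179 246.78219791]]
```

View pics/g1.png

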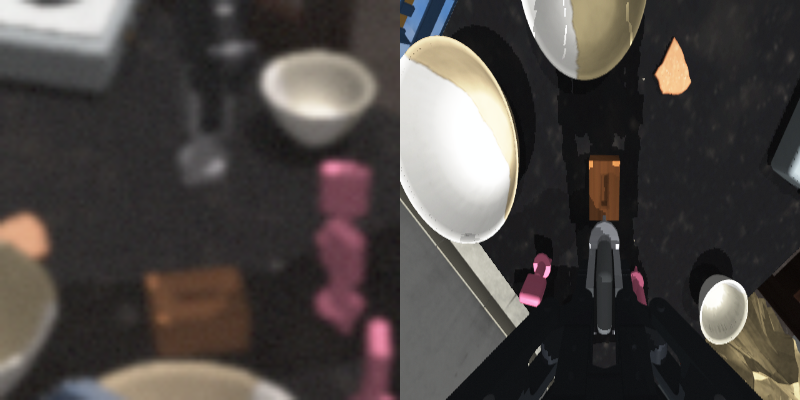

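Run:
```python
from h import *
from scipy.optimize import least_squares
p=dict(np.load("w1.npz")); w=cloud(p); f=p["frame"].astype(int); T=telemetry.get_tool_pos(); print("T",T)
n=w[(abs(w[...,0]-.477)<.03)&(abs(w[...,1]-.139)<.03)&(w[...,2]>.10)&(w[...,2]<.2)]
print(np.histogram(n[:,2],np.arange(.1,.2,.004)))
c=n[abs(n[:,2]-.138)<.003][:,:2]; print(len(c),c.min(0),c.max(0))
h=cv2.convexHull(c.astype(np.float32))[:,0]
# outer boundary: far side
far=h[h[:,0]>h[:,0].max()-.012]
for sel in(h,far):
    s=least_squares(lambda q:np.hypot(*(sel-q).T)-.0145,[.477,.139],loss="soft_l1",f_scale=.0005); print(s.x,np.abs(s.fun).mean(),len(sel))
# pocket: dark pixels on the stand top
v,u=np.mgrid[:400,:640]; P=atz(p,np.c_[u.ravel(),v.ravel()],.03).reshape(400,640,2)
st=(abs(P[...,0]-.4775)<.021)&(abs(P[...,1]-.139)<.015)
print("pocket px",st.sum()); lum=f.sum(2); m=st&(lum<0.6*np.median(lum[st])); x=P[m]; print(m.sum(),np.median(x,0),cv2.minAreaRect(x.astype(np.float32)))
h=w[(abs(w[...,2]-.03)<.004)&(abs(w[...,0]-.478)<.05)&(abs(w[...,1]-.139)<.05)]; print("stand",cv2.minAreaRect(h[:,:2].astype(np.float32)))
```

```text
T [0.47668693 0.13913922 0.15941434]
(array([   0,    0,    0,    0,    1,   11,   17,    1,   48,  887,   62,
          7,    0,    0,    0,   22,  201,  299,  333,  341,  387,  412,
        437, 1556]), array([0.1  , 0.104, 0.108, 0.112, 0.116, 0.12 , 0.124, 0.128, 0.132,
       0.136, 0.14 , 0.144, 0.148, 0.152, 0.156, 0.16 , 0.164, 0.168,
       0.172, 0.176, 0.18 , 0.184, 0.188, 0.192, 0.196]))
933 [0.47351821 0.12512003] [0.4915013  0.15362215]
[0.47692949 0.13937702] 0.0008500967995125975 24
[0.47685997 0.13935152] 0.00015518069044527212 16
pocket px 1474
33 [0.46709678 0.13711465] ((0.4767875075340271, 0.1388140618801117), (0.024603473022580147, 0.00653495779260993), 2.3343887329101562)
stand ((0.4783099889755249, 0.13945361971855164), (0.05612862482666969, 0.04412229731678963), 4.307055473327637)
```

```bash
cat > ins.py <<'E'
from h import *
def pose(c,ax): return down(np.radians(ax-90))
def probe(c,ax,F=5,top=.0995,bot=.0868):
    o=pose(c,ax); r.servo_line([*c,top],v=.04,orientation=o); r.wait(.15); f0=np.array(telemetry.get_ft_force())
    hit=r.servo_line([*c,bot],v=.012,orientation=o,until_force=F)
    z=telemetry.get_tool_pos(); print("off",np.round(c,4),ax,"hit",hit,"pos",np.round(z,4),"dF",np.round(np.array(telemetry.get_ft_force())-f0,2),"t",telemetry.get_clock(),flush=True)
    return z[2]
E
python3 - <<'E'
from ins import *
C=np.array([.5487,-.1952]); ax=47.
r.reach([*C,.16],pose(C,ax)); print(telemetry.get_joint_positions(),telemetry.get_clock())
r.servo_line([*C,.105],v=.08)
n=np.array([-np.sin(np.radians(ax)),np.cos(np.radians(ax))])
for d in(0,.001,-.001,.002,-.002):
    if probe(C+d*n,ax)<.0915: break
E
```

```text
[-4.60426481e-01  3.34246287e-01  1.60305235e+00  7.45230552e-04
  1.20505583e+00  2.89842112e-01] 11.7583
off [ 0.5487 -0.1952] 47.0 hit False pos [ 0.5487 -0.1952  0.0871] dF [-1.31  0.94  3.61] t 14.2333
```

```bash
cat > turn.py <<'E'
from ins import *
import sys
def turn(c,a0,a1,step,lim,f0,t0):
    a=a0
    while a>a1:
        a=max(a-step,a1); r.servo_line([*c,.0883],v=.05,orientation=pose(c,a))
        F=np.array(telemetry.get_ft_force())-f0; t=telemetry.get_wrist_torque()[2]-t0
        print("%.1f"%a,np.round(F,1),"T %.3f"%t,"w",np.round(telemetry.get_tool_pos(),4),"%.2f"%telemetry.get_clock(),flush=True)
        if abs(t)>lim or np.hypot(F[0],F[1])>7: break
        c=c+np.clip(F[:2]*.00008,-.0003,.0003)  # yield along the side force
    return c,a
E
python3 - <<'E'
from turn import *
C=np.array([.5487,-.1952]); f0=np.array(telemetry.get_ft_force())
r.servo_line([*C,.0883],v=.03); r.wait(.2)
f1=np.array([-.11,.44,-.64]); print(telemetry.get_ft_force(),telemetry.get_wrist_torque())
print(turn(C,47,32,3,.12,np.array(f1),telemetry.get_wrist_torque()[2]))
E
```

```text
[-0.16110391  0.08192494 -1.04422388] [ 0.02857795 -0.11425814  0.00261568]
44.0 [ 1.2 -0.9 -1.1] T 0.020 w [ 0.5489 -0.1955  0.0882] 14.93
41.0 [ 1.3 -1.3 -1.3] T 0.009 w [ 0.5489 -0.1954  0.0882] 15.18
38.0 [ 1.  -0.7 -0.9] T 0.024 w [ 0.5489 -0.1954  0.0882] 15.43
35.0 [ 1.5 -1.6 -1.6] T 0.064 w [ 0.5489 -0.1954  0.0882] 15.68
32.0 [ 1.5 -0.4 -1.4] T 0.062 w [ 0.549  -0.1954  0.0882] 15.93
(array([ 0.54922806, -0.19559998]), 32)
```

Run:
```python
from turn import *
c=np.array([.5491,-.1955]); f1=np.array([-.11,.44,-.64]); t0=.003
c,a=turn(c,32,-16,3,.13,f1,t0)
if a<=-15: c,a=turn(c,a,-30,.7,.125,f1,t0)
print(c,a); r.wait(.3); print(telemetry.get_wrist_torque(),telemetry.get_tool_pos())
```

```text
29.0 [ 0.7  0.1 -2. ] T 0.023 w [ 0.5489 -0.1954  0.0882] 16.18
26.0 [ 0.5 -1.4 -1.7] T 0.003 w [ 0.549  -0.1954  0.0882] 16.43
23.0 [-0.5 -0.6 -2.3] T -0.012 w [ 0.549  -0.1954  0.0882] 16.68
20.0 [-0.2 -0.5 -0.9] T -0.010 w [ 0.549  -0.1955  0.0882] 16.93
17.0 [-0.   0.1 -2.4] T 0.032 w [ 0.549  -0.1955  0.0883] 17.18
14.0 [-0.5  1.2 -1.1] T 0.003 w [ 0.549  -0.1955  0.0883] 17.43
11.0 [ 0.3 -0.1 -1.3] T 0.070 w [ 0.549  -0.1955  0.0883] 17.68
8.0 [-0.7  0.1 -1.4] T 0.013 w [ 0.549  -0.1955  0.0883] 17.93
5.0 [ 0.   0.8 -2.1] T -0.002 w [ 0.549  -0.1955  0.0883] 18.18
2.0 [-0.9  0.1 -1.7] T 0.009 w [ 0.549  -0.1955  0.0883] 18.43
-1.0 [-0.2  0.2 -1.2] T 0.034 w [ 0.549  -0.1955  0.0883] 18.68
-4.0 [-0.2  0.5 -1.7] T 0.015 w [ 0.549  -0.1955  0.0883] 18.93
-7.0 [ 0.1  1.  -2. ] T 0.016 w [ 0.549  -0.1955  0.0883] 19.18
-10.0 [-0.4 -0.2 -2.6] T 0.023 w [ 0.549  -0.1954  0.0883] 19.43
-13.0 [ 0.5  1.  -1.8] T -0.020 w [ 0.549  -0.1954  0.0883] 19.68
-16.0 [ 0.3 -0.4 -1.9] T 0.050 w [ 0.549  -0.1954  0.0883] 19.93
-16.7 [ 0.6  0.2 -3.2] T 0.057 w [ 0.549  -0.1954  0.0883] 20.18
-17.4 [
[... 193 characters left out ...]
 [-0.8  0.3 -1.4] T 0.047 w [ 0.5491 -0.1954  0.0883] 21.18
-20.2 [ 0.2  0.1 -1.6] T 0.082 w [ 0.5491 -0.1954  0.0883] 21.43
-20.9 [-0.3  0.4 -1.6] T 0.048 w [ 0.549  -0.1954  0.0883] 21.68
-21.6 [-0.2 -0.4 -2.3] T 0.019 w [ 0.549  -0.1954  0.0883] 21.93
-22.3 [-0.6 -0.2 -0.3] T 0.079 w [ 0.549  -0.1954  0.0883] 22.18
-23.0 [ 0.   0.6 -0.1] T 0.042 w [ 0.549  -0.1954  0.0883] 22.43
-23.7 [-0.3  0.9 -2.2] T 0.093 w [ 0.549  -0.1954  0.0883] 22.68
-24.4 [-0.2 -0.  -2.5] T 0.045 w [ 0.549  -0.1954  0.0883] 22.93
-25.1 [ 0.4  0.2 -2.8] T 0.139 w [ 0.549  -0.1954  0.0883] 23.18
[ 0.54887422 -0.1953355 ] -25.09999999999999
[ 0.0799272  -0.14794121  0.12735575] [ 0.54897457 -0.19536435  0.08831352]
```

Run:
```python
from turn import *
c=np.array([.5490,-.1954]);
def av():
    x=[]
    for _ in range(12): x.append(telemetry.get_wrist_torque()[2]); r.wait(.02)
    return np.mean(x),np.std(x)
print(av())
for a in(-25.6,-26.1,-26.6):
    r.servo_line([*c,.0883],v=.05,orientation=pose(c,a)); t=av(); print(a,t,telemetry.get_clock())
    if t[0]>.15: break
```

```text
(np.float64(0.1279727872146091), np.float64(0.02242879180322915))
-25.6 (np.float64(0.16706623188043124), np.float64(0.031509938994826056)) 24.1333
```

Run:
```python
from turn import *
c=np.array([.5490,-.1954])
r.servo_line([*c,.0883],v=.05,orientation=pose(c,-21.5)); print(telemetry.get_wrist_torque()[2])
r.servo_line([*c,.16],v=.06); print(telemetry.get_ft_force(),telemetry.get_grip_width())
S=np.array([.4776,.1393]); r.reach([*S,.13],pose(S,4.3)); print(telemetry.get_clock())
for nm in("top","side"):
    p=read_camera(nm); f=p["frame"].astype(int)
    v,u=np.mgrid[:400,:640]; P=atz(p,np.c_[u.ravel(),v.ravel()],.056).reshape(400,640,2)
    b=(np.hypot(*(P-[.5490,-.1954]).transpose(2,0,1))<.022)&(f[...,0]-f[...,2]>70); C=P[b].mean(0)
    d=np.hypot(*(P-C).transpose(2,0,1))<.013; wgt=np.where(d,np.clip(np.percentile(f[d].sum(1),75)-f.sum(2),0,None),0).astype(float)
    X=P-C; M=np.einsum('ij,ijk,ijl->kl',wgt,X,X)/wgt.sum(); e,V=np.linalg.eigh(M); a=V[:,1]
    print(nm,C,d.sum(),"slot angle",np.degrees(np.arctan2(a[1],a[0])),np.sqrt(e))
    q=proj(p,[[*C,.056]])[0].astype(int); cv2.imwrite(f"pics/l_{nm}.png",cv2.resize(p["frame"][q[1]-25:q[1]+25,q[0]-25:q[0]+25],(400,400),interpolation=2)[:,:,::-1])
cv2.imwrite("pics/l.png",np.hstack([cv2.imread(f"pics/l_{n}.png") for n in("top","side")]))
```

```text
0.042378908749460764
[ 0.17244302 -0.88232685 -0.95608851] 0.01014304228394966
27.0167
top [ 0.54960065 -0.19465848] 83 slot angle 160.10366002698126 [0.00255712 0.00748114]
side [ 0.55124566 -0.19422411] 32 slot angle 154.1105544220858 [0.00306934 0.00706396]
```

View pics/l.png

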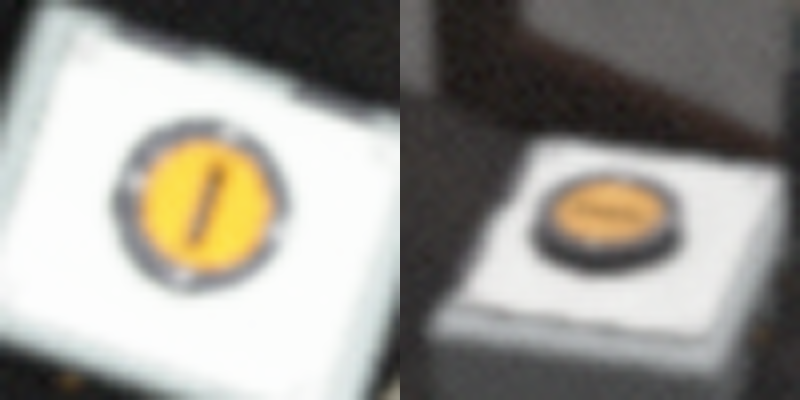

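The slot now lies along the unit's short (x) axis at -19.9° (expected -19.2°), so the fastener is locked. Next I put the key back.

Run:
```python
from turn import *
S=np.array([.4776,.1393]); n=np.array([-.075,.997]); x=np.array([.997,.075])
r.servo_line([*S,.085],v=.06)
for d in(0*n,.001*n,-.001*n,.0015*x,-.0015*x,.002*n,-.002*n):
    if probe(S+d,4.3,F=6,top=.076,bot=.0550)<.058: break
move_gripper(.045); r.wait(.2)
T=telemetry.get_tool_pos(); r.servo_line([T[0],T[1],.2],v=.1); r.reach([.40,.10,.28],pose(S,4.3-180 if 0 else 4.3))
t=read_camera("wrist"); s=read_camera("side"); w=cloud(t)
k=w[(w[...,2]>.08)&(w[...,2]<.12)&(abs(w[...,0]-.478)<.04)&(abs(w[...,1]-.139)<.04)]
print(len(k),k[:,2].max() if len(k) else 0,np.median(k,0) if len(k) else 0,telemetry.get_clock(),telemetry.get_ft_force())
if len(k): print(cv2.minAreaRect(k[k[:,2]>.0885][:,:2].astype(np.float32)))
q=proj(s,[[*S,.05]])[0].astype(int); a=s["frame"][q[1]-30:q[1]+30,q[0]-30:q[0]+30]
cv2.imwrite("pics/f.png",np.hstack([cv2.resize(a,(300,300),interpolation=2),cv2.resize(t["frame"],(480,300))])[:,:,::-1])
```

```text
off [0.4776 0.1393] 4.3 hit True pos [0.4775 0.1393 0.0561] dF [-0.48 -0.79  6.38] t 30.0667
329 0.09445367599203035 [0.47843832 0.13876418 0.09171164] 32.9333 [ 0.47261324 -0.77270932 -0.59691664]
((0.4784764349460602, 0.13899430632591248), (0.02899704873561859, 0.010378459468483925), 1.9532501697540283)
```

View pics/f.png

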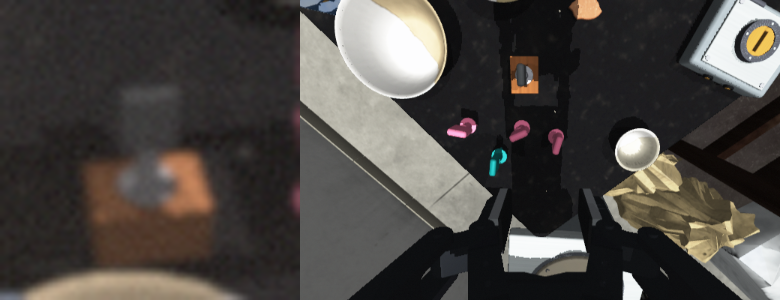

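The key is upright and fully down in its stand: its top is at about 0.092–0.094 m and the collar rests on the block. The slot is locked and the gripper is clear.

```bash
python3 -c "
from station import workorder; print(workorder.job_done())"
```

```text
the job is handed in; nothing more can be done
None
```

The fastener is turned to its stop (slot measured along the unit's x axis), the key is back in its stand, upright and fully down, and the job was handed in at about 33 s on the robot's clock; no verdict was returned.

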